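Inspect a mounted sample through the loupe at the marked focal height

TASK

Push the sample carriage by its blue plate, away from the robot, until you feel it come up firmly against its stop; then take the red-handled loupe from its rest, carry it level, and hold it still and level with the lens centred over the amber sample and at the height of the yellow collar's top face. Do not touch the sample or shift anything else on the table. The program finishes while still holding the loupe there: it is not put down or let go.

Things in the scene. Friction and masses are not known exactly. Their poses are not given: they have to be found in the camera images.
- stage: Fixed sample stage: dark base plate 260 x 130 x 12 mm, origin at the centre of its underside. Its x axis points away from the robot (within 0.35 rad of world x), along the carriage's travel. A white stop block (42 long, 72 wide, top at 46) stands at the +x end; the black carriage (62 wide, top at 45) comes home against it. A steel post 11 thick, 195 high stands at x +60, y +50 mm.
- carriage (a joint): Travel of the carriage along the stage's +x (m). It starts somewhere between 0 and 0.025 and meets its firm stop, the white block, at 0.050; it takes about 3 N to slide, and stays where it is left.
- push_plate (a point): Centre of the face of the blue upright push plate on the carriage that looks to the robot (stage -x); push it toward stage +x. The plate is 44 wide, 10 thick, its face from 41 to 81 mm above the table, this point at 61 mm. Moves with the carriage; the sample lies 60 mm beyond it along stage +x.
- sample_tip (a point): Top of the amber bead (10 mm diameter) on a thin pin on a brass mount (26 mm diameter) of the carriage, 85 mm above the table. Moves with the carriage; with the carriage at its stop it stands at stage x +30, y 0 mm.
- sample: The pin and amber bead, fragile, fixed to the carriage; origin at the pin's foot, 63 mm above the table. Nothing may touch it.
- focus_mark (a point): Centre of the top face of the yellow collar (26 mm diameter, 12 mm high) on the steel post: the marked focal height, 135 to 175 mm above the table, different each time. The collar's joint is stiff. Axes as the stage's. It lies 58 mm sideways from the seated sample (30 mm along stage +x, 50 mm along stage +y). The post ends 195 mm above the table.
- loupe: Loupe, about 90 g, lying level on its rest: red handle 86 long (its x), 14 wide (y), 26 mm high, flat upright sides, to be gripped across the 14 mm at its middle, near the centre of mass; origin at the centre of the handle's underside, 45 mm above the table. A dark ring, 56 mm diameter, 8 thick, with a clear lens sits on a short neck at the +x end. z is up when level; at the start +x points away from the robot.
- lens (a point): Centre of the lens, midway through its thickness: 95 mm from the loupe's origin along loupe +x and 13 mm above it (the height of the handle's middle).
- loupe_rest: Fixed grey rest: base plate 130 x 75 x 10 mm; two pillars, 14 mm long (x), centred 36 mm either side of the origin, carry the handle's ends 45 mm above the table, between cheeks 20 mm apart that rise to 53 mm. Between the pillars the handle is free over a 58 mm gap, 35 mm above the plate. Origin at the centre of its underside, right below the loupe's origin at the start, same yaw.
- puck: Bystander: stepped steel puck, 44 mm diameter, 28 mm high, between stage and rest; origin under its centre.
- screwdriver: Bystander: screwdriver lying on the robot's left.
- wrench: Bystander: wrench lying on the robot's right.
- vial_jar: Bystander: amber jar, 52 mm diameter, 65 mm high, at the far side between stage and rest; origin under its centre.
- grease_can: Bystander: can, 60 mm diameter, 80 mm high, near the robot on its right; origin under its centre.
- spacer: Bystander: flat brass ring, 56 mm diameter, 14 mm high, near the robot. Origin under its centre.
There are look-alikes about, which are no part of the job. What is shaped like the loupe but pink is not meant. What is shaped like the loupe_rest but purple is not meant.

How it is judged:
On the way, in this order (a step that is already met when the one before it is completed fails the run):
1. the carriage is pushed home against its stop (value of joint carriage above 0.0475 m), for 0.2 s.
2. then the loupe is lifted off its rest in the fingers (height (world z) of loupe above 0.07 m and contact force between the fingers and loupe above 1 N), for 0.2 s.
At the end, for the whole second after the job is handed in: The carriage is still at its stop (within 4 mm); the loupe is held in the fingers alone, still, touching neither stage nor rest, level within 0.1 rad, its lens centre within 10 mm sideways of the sample and within 6 mm of the height of the yellow collar's top face (value of joint carriage above 0.046 m and horizontal distance between lens and sample_tip below 0.01 m and z of lens in the frame of focus_mark between -0.006 and 0.006 m and angle between loupe's own z axis and vertical below 0.1 rad and linear speed of loupe below 0.02 m/s and angular speed of loupe below 0.15 rad/s and contact force between the fingers and loupe above 1 N and contact force between loupe and stage below 0.2 N and contact force between loupe and loupe_rest below 0.2 N); the arm keeps its last pose, push and grip.
It fails at once if the sample is touched (contact force between sample and anything else above 0.3 N).
It fails at once if the loupe is tipped well out of level (over 0.35 rad) (angle between loupe's own z axis and vertical above 0.35 rad).
It fails at once if the yellow collar is shifted along its post (distance of focus_mark from where it was at the start of the episode above 0.004 m).
It fails at once if a bystander is shifted (over 15 mm) (distance of any of puck, screwdriver, wrench, vial_jar, grease_can, spacer from where it was at the start of the episode above 0.015 m).
It also fails if it takes over 64 s, if anything falls off the work surface, if the arm or the gripper's body presses on something with over 40 N, if the wrist force passes 120 N, or if a joint passes its speed limit or range.

ROBOT

A 6-joint arm with a two-finger parallel gripper is mounted at the origin on the work surface. World frame = base frame: x ahead of the robot, y to its left, z up, the work surface at z = 0. Lengths are in m, angles in rad, forces in N, time in s.
With the tool pointing down it reaches from about 0.325 to 0.9 m from the base axis. Payload 6.1 kg.
Tool frame: the origin (TCP) lies between the finger pads; the fingertips stand 11 mm ahead of it and the grasp point (between the pads) lies 8 mm behind it; z points along the fingers, y is the direction in which the jaws open and shut (so a half turn about z gives the same grasp; the last joint's range is limited). The gripper opens to 87 mm and grips with 3 to 60 N. Pads are 19 mm wide; open, the fingers measure 117 mm over their backs; the gripper's body (75 mm by 190 mm) begins 51 mm behind the grasp point.
Start: joints at [1.187, 0.22, 1.526, -0, 1.395, -0.126], TCP at [0.159, 0.604, 0.234] pointing down, gripper open.
Joint ranges: [-2.98, 2.98], [-0.91, 2.08], [0.09, 2.57], [-1.24, 4.39], [0.2, 2.65], [-2.68, 2.68]. Speed limits (rad/s): [2.57, 2.57, 3.01, 3.14, 3.14, 3.14].

INTERFACE

Orientations are given as a unit quaternion [w, x, y, z].
In Python, from workcell import sensors, camera, camera_params, job gives the robot as it stands.
- The arm moves only by the tool step_arm, never from a script. Its argument "moves" is a list of rows, each an object of numbers: "ax", "ay", "az": the turn, a rotation vector about the tool's x, y, z in degrees; "x", "y", "z": the shift along the tool's x, y, z in m; "hand": the opening in per cent of the stroke, from 0 (shut) to 100 (fully open). In form: [{"ax": .., "ay": .., "az": .., "x": .., "y": .., "z": .., "hand": ..}, ...]. A call has 1 to 12 rows; each row is the pose to reach, as a shift and turn from the pose measured when the call began, along the tool's axes at that moment; what a row does not reach only later rows make up. A row lasts 1/10 s, in which the tool goes at most 50 mm and 8.59 degrees, less where a joint would pass 70% of its speed; a pose out of reach is approached as far as the arm can. A call with a gripper value outside its range is refused whole. The fingers move at their own pace and stop on an object; "force" is the grip in N (left out, the last holds). Time passes only in rows, so rows that repeat a pose let the fingers close. It gives the time, the measured TCP pose, the force and the opening at its end, in the units of the state.
- sensors.observe(): the state, without advancing time (a new reading comes with each control period).
- camera(name): name is "scene" or "top" or "wrist"; returns (picture, depth): 400x640x3 uint8, red, green, blue; 400x640 float32, m along the optical axis (not along the pixel's ray), 0 where there is no reading.
- camera_params(name): a dict with "fov_y" (degrees; the focal length in pixels is half the picture's height over the tangent of half this angle, whatever the lens; pixels are square), "cx", "cy" (the principal point, pixels), "R" (3x3) and "t" (3): a world point X has camera coordinates R X + t. Camera axes: x right, y down, z forward; pixel columns grow to the right and rows downward; lengths in m; the calibration is good to about 2 mm. A picture is of the moment at which its call begins: read the wrist's pose just before it. camera_params takes no time and is no camera call; for the wrist camera it gives the pose at the moment of the call.
- job.sign_off(): hands the job in, once; it reports no verdict.
The state is a dict: "time": time; "q": joint angles; "qd": joint speeds; "joint_efforts": joint torques, N m; "eef_pos": TCP position; "tool_rot": TCP orientation; "ft_force": force on the tool from outside, world axes, zero at the start; "moment": the same for the moment, N m; "width": finger opening in m.
Only numpy, scipy, OpenCV 4.12 (cv2) and the standard library are available. Lean on these libraries where they do the work, as an engineer would, in place of code of your own. Each camera call takes 0.05 s, during which the arm holds its last target. There are 200 camera calls.

## Working session

There is one attempt and no reset: what is moved stays moved. The work goes in short steps, Python scripts to look and compute and a tool call to move; the robot and the scene stay as the last step left them, time stands still between calls to the robot, and variables do not carry over. Pictures are saved under pics/ and viewed, about 8 in all and at most 12, crops included, and the job is handed in when it is done.

Besides the shell and the picture viewer there is one more tool, called after "Emit:" by a JSON object that holds its "op" and its "data". step_arm: Moves the arm, as the interface text tells. Its arguments: {"type":"object","properties":{"moves":{"type":"array","items":{"type":"object","properties":{"ax":{"type":"number"},"ay":{"type":"number"},"az":{"type":"number"},"x":{"type":"number"},"y":{"type":"number"},"z":{"type":"number"},"hand":{"type":"number"}}}},"force":{"type":"number"}},"required":["moves"]}

```bash
mkdir -p pics; cat > h.py <<'E'
import numpy as np, cv2
from workcell import sensors, camera, camera_params, job
def grab(name,save=None):
    P=camera_params(name); im,d=camera(name)
    if save: cv2.imwrite('pics/'+save,im[:,:,::-1])
    return im,d,P
def world(d,P):
    h,w=d.shape; f=h/2/np.tan(np.radians(P['fov_y'])/2)
    v,u=np.mgrid[:h,:w]
    c=np.stack([(u-P['cx'])/f*d,(v-P['cy'])/f*d,d],-1)
    return (c-np.array(P['t']))@np.array(P['R'])
E
python3 - <<'E'
from h import *
print(sensors.observe())
for n in ('top','scene'):
    im,d,P=grab(n,n+'1.png'); np.savez(n+'1.npz',im=im,d=d,W=world(d,P)); print(n,P)
E
```

```text
{'time': 0.0, 'q': array([ 1.18688521e+00,  2.21174098e-01,  1.52760862e+00, -1.08268346e-05,
        1.39467298e+00, -1.26122369e-01]), 'qd': array([0.00022609, 0.00023377, 0.00088471, 0.00080716, 0.00023003,
       0.00093711]), 'joint_efforts': array([-1.28704898e-03, -4.94610322e+01, -3.87367880e+01,  6.97027612e-02,
        5.74625109e-02, -1.57286972e-04]), 'eef_pos': array([0.1591386 , 0.60379394, 0.23247077]), 'tool_rot': array([-2.29831389e-04,  1.28536767e-01,  9.91704307e-01, -9.02742255e-04]), 'ft_force': array([-0.57857327,  0.66776358, -1.26213872]), 'moment': array([-0.00915524, -0.01724992,  0.02726809]), 'width': 0.08706926305724233}
top {'fov_y': 51.82959915629483, 'cx': 323.4630829252264, 'cy': 206.28598156582117, 'R': array([[-0.02401134, -0.99951245, -0.01995796],
       [-0.99516803,  0.02579865, -0.09473664],
       [ 0.09520534,  0.01758677, -0.99530229]]), 't': array([0.03464825, 0.59747009, 1.13336105])}
scene {'fov_y': 46.583107421199195, 'cx': 313.39426517825433, 'cy': 204.06082923311723, 'R': array([[-0.82119516,  0.57063272,  0.00409942],
       [ 0.44377118,  0.64311263, -0.62407795],
       [-0.35875569, -0.51067059, -0.78135133]]), 't': array([ 0.48232622, -0.20039014,  1.41186352])}
```

View pics/top1.png

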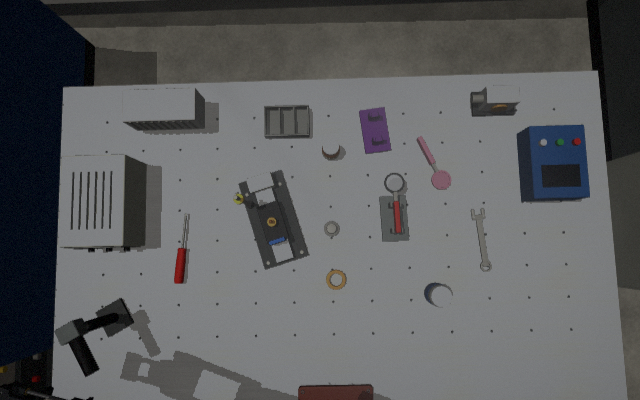

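View pics/scene1.png

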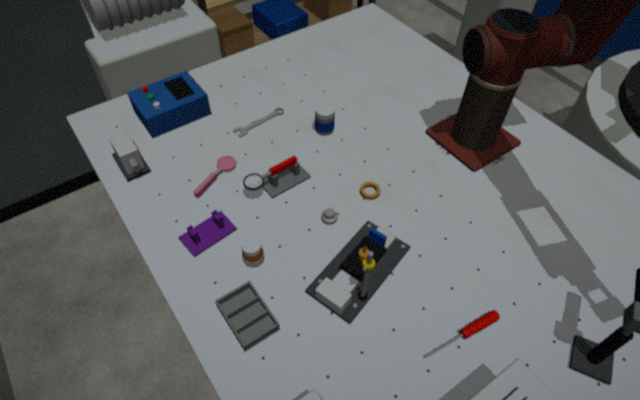

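Top view: stage around px (273,218), with the blue plate at (278,241), sample at (271,222) and collar at (239,198). The red loupe is at (397,215) with its ring at (395,183), the puck at (332,228), the spacer at (336,280) and the can at (438,294). Next I measure from colour and depth.

```bash
cat > m.py <<'E'
from h import *
for n in ('top','scene'):
    z=np.load(n+'1.npz'); im,d,W=z['im'],z['d'],z['W']
    hsv=cv2.cvtColor(im,cv2.COLOR_RGB2HSV); H,S,V=hsv[...,0],hsv[...,1],hsv[...,2]
    inb=(W[...,0]>.3)&(W[...,0]<.85)&(W[...,1]>-.3)&(W[...,1]<.4)&(d>0)
    Z=W[...,2]
    M={'red':((H<5)|(H>175))&(S>180)&(V>80)&(W[...,1]<.1)&(Z>.03),
       'blue':(abs(H-110)<12)&(S>130)&(Z>.03)&(W[...,1]>0),
       'yellow':(abs(H-28)<5)&(S>150)&(Z>.09),
       'amber':(abs(H-16)<6)&(S>140)&(Z>.045)&(W[...,1]>.1)&(Z<.1),
       'base':(V<90)&(S<80)&(Z<.02)&(Z>.007)&(W[...,1]>.08),
       'rest':(S<60)&(Z<.018)&(Z>.006)&(W[...,1]<0.05)&(W[...,1]>-.15)&(W[...,0]<.7)}
    for k,m in M.items():
        m=m&inb; p=W[m]
        if len(p)<3: print(n,k,len(p)); continue
        r=cv2.minAreaRect((p[:,:2]*1000).astype(np.float32))
        print(n,k,len(p),'mean',p.mean(0).round(4),'min',p.min(0).round(3),'max',p.max(0).round(3),'rect',np.round(r[0],1),np.round(r[1],1),round(r[2],1))
        if k in('yellow','blue','red','amber'):
            zt=np.percentile(p[:,2],95); q=p[p[:,2]>zt-.004]; print('   top',zt.round(4),len(q),q.mean(0).round(4))
            r=cv2.minAreaRect((q[:,:2]*1000).astype(np.float32)); print('   ',np.round(r[0],1),np.round(r[1],1),round(r[2],1))
    print('table z', np.median(Z[(Z<.02)&(Z>-.02)]))
E
python3 m.py
```

```text
top red 0
top blue 28 mean [0.5056 0.1441 0.08  ] min [0.5   0.129 0.075] max [0.513 0.167 0.084] rect [503.9 147.3] [ 6.9 39.9] 18.5
   top 0.0836 18 [0.5061 0.1424 0.0812]
    [504.6 144.8] [ 6.6 34.7] 18.9
top yellow 0
top amber 0
top base 2111 mean [0.5677 0.1599 0.0118] min [0.426 0.08  0.007] max [0.849 0.264 0.02 ] rect [637.1 172. ] [183.3 423.1] 90.0
top rest 263 mean [ 0.5388 -0.0699  0.0111] min [ 0.301 -0.15   0.006] max [0.658 0.048 0.018] rect [479.9 -50.8] [198.2 357.1] 89.9
table z -0.00024151603953796966
scene red 124 mean [ 0.5656 -0.1769  0.0688] min [ 0.525 -0.187  0.055] max [ 0.604 -0.17   0.075] rect [ 564.8 -177.8] [79.  15.3] 2.8
   top 0.0724 84 [ 0.5652 -0.1774  0.0706]
    [ 564.8 -177.3] [79.1 13.1] 1.1
scene blue 114 mean [0.5223 0.1533 0.0587] min [0.495 0.128 0.04 ] max [0.616 0.2   0.083] rect [554.8 162. ] [114.9  52.2] 16.3
   top 0.0802 12 [0.5027 0.1505 0.08  ]
    [503.5 148.5] [ 9.  38.6] 16.9
scene yellow 11 mean [0.6098 0.2353 0.1613] min [0.601 0.226 0.158] max [0.623 0.24  0.164] rect [612.  234.3] [ 9.1 20.4] 63.7
   top 0.1638 10 [0.6089 0.2362 0.1616]
    [612.2 236.9] [ 6.6 21.5] 87.5
scene amber 78 mean [0.5607 0.1619 0.0622] min [0.536 0.142 0.045] max [0.571 0.176 0.083] rect [555.7 158. ] [36.2 22. ] 54.1
   top 0.0815 9 [0.5583 0.1639 0.0811]
    [558.3 163.2] [7.1 7.1] 47.9
scene base 2459 mean [0.5914 0.1759 0.0116] min [0.429 0.08  0.007] max [0.85  0.264 0.02 ] rect [639.3 172.1] [421.  183.6] 0.0
scene rest 232 mean [ 0.5504 -0.071   0.0106] min [ 0.367 -0.15   0.006] max [0.626 0.023 0.018] rect [515.9 -54.8] [149.9 288.1] 42.3
table z -0.0004955723996996851
```

```bash
python3 - <<'E'
from h import *
from scipy.spatial.transform import Rotation as R
P=camera_params('wrist'); s=sensors.observe(); q=s['tool_rot']
T=R.from_quat(q,scalar_first=True).as_matrix(); Rc=np.array(P['R'])
print(P['fov_y'],P['cx'],P['cy']); c=-Rc.T@P['t']
print('cam in tool',T.T@(c-s['eef_pos'])); print('cam axes in tool (cols)',T.T@Rc.T); print(T)
E
```

```text
64.95833326993723 316.9890302230724 196.66251099924415
cam in tool [ 0.07386491  0.00117408 -0.15131095]
cam axes in tool (cols) [[-9.88017443e-04 -9.62679643e-01 -2.70641699e-01]
 [ 9.99999490e-01 -8.94342266e-04 -4.69446676e-04]
 [ 2.09880448e-04 -2.70642025e-01  9.62680035e-01]]
[[-9.66971192e-01  2.54884779e-01 -6.80490527e-04]
 [ 2.54885573e-01  9.66969839e-01 -1.63528739e-03]
 [ 2.41203949e-04 -1.75472302e-03 -9.99998431e-01]]
```

Emit:
{"op": "step_arm", "data": {"moves": [{"z": -0.05, "x": -0.02, "y": -0.015, "hand": 0}, {"z": -0.05, "x": -0.05, "y": -0.04, "az": -5, "hand": 0}, {"z": -0.05, "x": -0.09, "y": -0.07, "az": -9, "hand": 0}, {"z": -0.05, "x": -0.13, "y": -0.1, "az": -13, "hand": 0}, {"z": -0.05, "x": -0.17, "y": -0.13, "az": -17, "hand": 0}, {"z": -0.05, "x": -0.21, "y": -0.16, "az": -21, "hand": 0}, {"z": -0.05, "x": -0.25, "y": -0.19, "az": -25, "hand": 0}, {"z": -0.05, "x": -0.29, "y": -0.22, "az": -29, "hand": 0}, {"z": -0.05, "x": -0.33, "y": -0.255, "az": -33, "hand": 0}, {"z": -0.05, "x": -0.37, "y": -0.285, "az": -33, "hand": 0}, {"z": -0.05, "x": -0.41, "y": -0.315, "az": -33, "hand": 0}, {"z": -0.05, "x": -0.443, "y": -0.342, "az": -33, "hand": 0}]}}

```text
invalid input
```

Emit:
{"op": "step_arm", "data": {"moves": [{}, {}, {}]}}

```text
invalid input
```

```bash
python3 - <<'E'
from h import *
s=sensors.observe(); print(s['time'],s['q'],s['eef_pos'],s['tool_rot'],s['ft_force'])
im,d,P=grab('wrist','w1.png'); np.savez('w1.npz',im=im,d=d,W=world(d,P))
E
```

```text
0.1 [ 1.18694123e+00  2.21144753e-01  1.52748924e+00  1.88496151e-05
  1.39472978e+00 -1.26129256e-01] [0.15911107 0.6038443  0.23255215] [-2.32350254e-04  1.28508171e-01  9.91708055e-01 -8.54588807e-04] [ 0.27026856 -0.49094407  0.31805737]
```

View pics/w1.png

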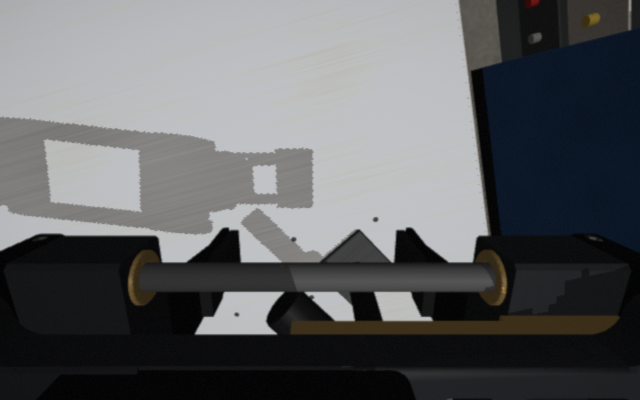

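The moves were refused, probably because every key is needed. The arm is still at its start. The gripper fills the wrist view below row ~230, so the camera should stand back from the stage.

Emit:
{"op": "step_arm", "data": {"moves": [{"ax": 0, "ay": 0, "az": 0, "x": -0.02, "y": -0.02, "z": -0.05, "hand": 0}, {"ax": 0, "ay": 0, "az": -6, "x": -0.05, "y": -0.05, "z": -0.07, "hand": 0}, {"ax": 0, "ay": 0, "az": -12, "x": -0.08, "y": -0.08, "z": -0.07, "hand": 0}, {"ax": 0, "ay": 0, "az": -18, "x": -0.11, "y": -0.11, "z": -0.07, "hand": 0}, {"ax": 0, "ay": 0, "az": -24, "x": -0.14, "y": -0.14, "z": -0.07, "hand": 0}, {"ax": 0, "ay": 0, "az": -30, "x": -0.17, "y": -0.17, "z": -0.07, "hand": 0}, {"ax": 0, "ay": 0, "az": -33, "x": -0.205, "y": -0.205, "z": -0.07, "hand": 0}, {"ax": 0, "ay": 0, "az": -33, "x": -0.24, "y": -0.24, "z": -0.07, "hand": 0}, {"ax": 0, "ay": 0, "az": -33, "x": -0.275, "y": -0.275, "z": -0.07, "hand": 0}, {"ax": 0, "ay": 0, "az": -33, "x": -0.31, "y": -0.31, "z": -0.07, "hand": 0}, {"ax": 0, "ay": 0, "az": -33, "x": -0.345, "y": -0.35, "z": -0.07, "hand": 0}, {"ax": 0, "ay": 0, "az": -33, "x": -0.382, "y": -0.39, "z": -0.07, "hand": 0}], "force": 20}}

```text
time: 1.35
eef_pos: [0.4259, 0.1343, 0.3032]
tool_rot: [-0.0, -0.158, 0.987, -0.001]
ft_force: [1.7, 0.4, -0.3]
width: 0.0026
```

Emit:
{"op": "step_arm", "data": {"moves": [{"ax": 0, "ay": 0, "az": 0, "x": 0, "y": 0, "z": 0, "hand": 0}, {"ax": 0, "ay": 0, "az": 0, "x": 0, "y": 0, "z": 0, "hand": 0}]}}

```text
time: 1.55
eef_pos: [0.4261, 0.1333, 0.3029]
tool_rot: [-0.001, -0.157, 0.988, -0.0]
ft_force: [-0.1, 0.0, 0.2]
width: 0.0005
```

```bash
python3 - <<'E'
from h import *
s=sensors.observe(); print(s['time'],s['q'],s['eef_pos'],s['tool_rot'],s['ft_force'])
im,d,P=grab('wrist','w2.png'); np.savez('w2.npz',im=im,d=d,W=world(d,P))
E
```

```text
1.55 [ 1.26744248e-01 -2.58574985e-01  1.86976948e+00 -7.63711681e-04
  1.53154497e+00 -1.75861574e+00] [0.42608018 0.13327468 0.30287751] [-5.84786612e-04 -1.56649151e-01  9.87654074e-01 -3.63867510e-04] [-0.08370247  0.01045017  0.17075425]
```

View pics/w2.png

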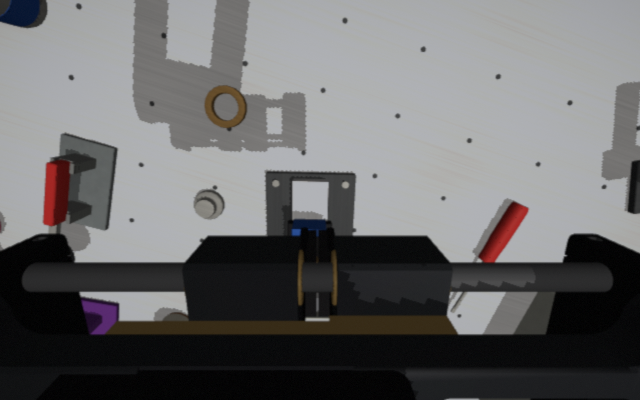

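Wrist view (w2): the image top faces the robot. The spacer is at (226,106), the puck at (208,204), the loupe handle at (57,190) and the blue plate at (310,228), partly hidden. I need to move ~0.2 m further out so the stage lies in the unobstructed half.

Emit:
{"op": "step_arm", "data": {"moves": [{"ax": 0, "ay": 0, "az": 0, "x": -0.04, "y": -0.015, "z": 0, "hand": 0}, {"ax": 0, "ay": 0, "az": 0, "x": -0.08, "y": -0.03, "z": 0, "hand": 0}, {"ax": 0, "ay": 0, "az": 0, "x": -0.12, "y": -0.045, "z": 0, "hand": 0}, {"ax": 0, "ay": 0, "az": 0, "x": -0.16, "y": -0.06, "z": 0, "hand": 0}, {"ax": 0, "ay": 0, "az": 0, "x": -0.19, "y": -0.075, "z": 0, "hand": 0}, {"ax": 0, "ay": 0, "az": 0, "x": -0.19, "y": -0.075, "z": 0, "hand": 0}, {"ax": 0, "ay": 0, "az": 0, "x": -0.19, "y": -0.075, "z": 0, "hand": 0}, {"ax": 0, "ay": 0, "az": 0, "x": -0.19, "y": -0.075, "z": 0, "hand": 0}]}}

```text
time: 2.4
eef_pos: [0.6283, 0.1241, 0.3028]
tool_rot: [-0.001, -0.159, 0.987, -0.0]
ft_force: [-0.5, 0.2, -0.3]
width: 0.0003
```

```bash
python3 - <<'E'
from h import *
s=sensors.observe(); print(s['time'],s['q'],s['eef_pos'],s['tool_rot'],s['ft_force'])
im,d,P=grab('wrist','w3.png'); np.savez('w3.npz',im=im,d=d,W=world(d,P))
E
```

```text
2.4 [ 7.20457629e-02  2.24240480e-01  1.39323650e+00 -2.98448086e-04
  1.52576824e+00 -1.81780048e+00] [0.62833618 0.12405274 0.30283273] [-8.36147025e-04 -1.58855913e-01  9.87301420e-01 -7.63067623e-05] [-0.47080883  0.23047435 -0.34251731]
```

View pics/w3.png

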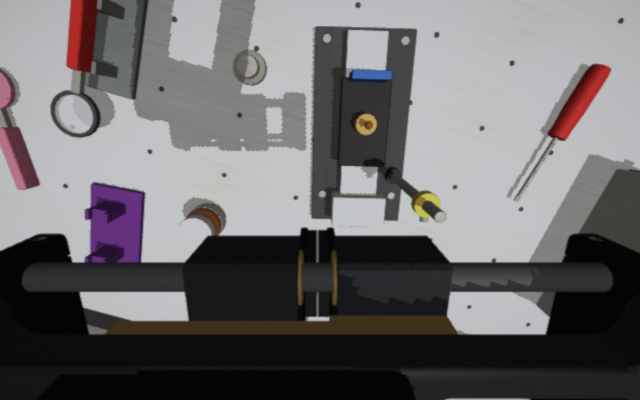

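w3 shows the stage (base at cols 313-416), blue plate (372,75), bead (366,124), yellow collar (427,205), post top (440,215), loupe handle (82,35) and ring (76,113).

```bash
cat > m3.py <<'E'
from h import *
z=np.load('w3.npz'); im,d,W=z['im'],z['d'],z['W']
hsv=cv2.cvtColor(im,cv2.COLOR_RGB2HSV); H,S,V=[hsv[...,i].astype(int) for i in range(3)]; Z=W[...,2]
v,u=np.mgrid[:400,:640]; vis=(v<228)
def rep(k,m,box):
    m=m&vis&(u>=box[0])&(u<box[1])&(v>=box[2])&(v<box[3])&(d>0); p=W[m]
    if len(p)<3: print(k,len(p)); return
    r=cv2.minAreaRect((p[:,:2]*1000).astype(np.float32))
    print(k,len(p),'mean',p.mean(0).round(4),'z',np.percentile(p[:,2],[2,50,98]).round(4),'rect',np.round(r[0],1),np.round(r[1],1),round(r[2],2)); return p
st=(300,430,10,228)
rep('base',(abs(Z-.012)<.005)&(V<110),(305,425,20,225))
rep('stoptop',(abs(Z-.046)<.006)&(S<60)&(V>120),st)
rep('plate',(abs(H-110)<15)&(S>120)&(Z>.072),st)
rep('carr',(abs(Z-.045)<.005)&(V<80),(330,395,60,175))
rep('bead',(Z>.072)&(Z<.095),(350,385,105,145))
rep('brass',(abs(H-18)<8)&(S>100)&(Z>.055)&(Z<.07),(350,385,105,145))
y=(abs(H-28)<6)&(S>120)
rep('yellow',y&(Z>.1),(400,460,180,228))
for a in np.arange(.13,.18,.004): print(round(a,3),(y&(Z>a)&(Z<a+.004)&(u>400)&(u<460)).sum(),end='; ')
print()
rep('posttop',(Z>.188)&(Z<.2),(400,460,180,228))
p=rep('red',((H<6)|(H>174))&(S>150)&(Z>.06),(50,110,0,110))
rep('ring',(Z>.05)&(Z<.068)&(V<80),(40,110,80,150))
rep('puck',(Z>.015)&(Z<.04),(225,275,40,95))
print('table',np.median(Z[(abs(Z)<.015)&vis]))
E
python3 m3.py
```

```text
base 8757 mean [0.5519 0.1557 0.0121] z [0.0103 0.0121 0.014 ] rect [568.1 166.8] [258.7 130.2] 16.74
stoptop 1489 mean [0.67   0.1973 0.0459] z [0.0443 0.0459 0.0476] rect [670.5 197.4] [41.9 71.9] 16.83
plate 383 mean [0.5051 0.1474 0.0807] z [0.0742 0.0811 0.0827] rect [504.8 147.8] [10.  44.3] 18.02
carr 3741 mean [0.5569 0.1624 0.0451] z [0.0432 0.0451 0.0468] rect [557.2 163.5] [109.9  62.2] 16.72
bead 57 mean [0.557  0.1627 0.0835] z [0.0802 0.0836 0.0856] rect [557.  162.9] [8.  8.1] 18.72
brass 301 mean [0.5569 0.1622 0.0629] z [0.0593 0.063  0.0647] rect [557.3 163.1] [23.7 24.4] 18.45
yellow 282 mean [0.6099 0.2297 0.1612] z [0.1575 0.161  0.1651] rect [610.3 230.3] [21.9 23.4] 69.37
0.13 0; 0.134 0; 0.138 0; 0.142 0; 0.146 0; 0.15 2; 0.154 6; 0.158 236; 0.162 32; 0.166 1; 0.17 1; 0.174 1; 0.178 2; 
posttop 154 mean [0.6109 0.2307 0.1939] z [0.189  0.1945 0.1962] rect [611.  231.7] [10.3 10.9] 12.88
red 1216 mean [ 0.5659 -0.176   0.0685] z [0.0606 0.07   0.0725] rect [ 565.5 -177.9] [76.  13.6] 1.6
ring 552 mean [ 0.6512 -0.1702  0.0604] z [0.0548 0.0612 0.0634] rect [ 654.2 -172.9] [53.5 60.4] 48.55
puck 543 mean [0.5366 0.002  0.0251] z [0.0151 0.0276 0.0296] rect [536.7  -0.8] [33.5 35.5] 27.27
table 0.00026938600523926967
```

Stage yaw is 16.75° with its centre at (0.568,0.167). The plate face is near (0.500,0.146), the seated sample will be at (0.597,0.175), and the collar top is at ~0.161. I go behind the plate, then down.

Emit:
{"op": "step_arm", "data": {"moves": [{"ax": 0, "ay": 0, "az": 1.5, "x": 0.04, "y": 0.015, "z": 0, "hand": 0}, {"ax": 0, "ay": 0, "az": 1.5, "x": 0.08, "y": 0.03, "z": 0, "hand": 0}, {"ax": 0, "ay": 0, "az": 1.5, "x": 0.12, "y": 0.045, "z": 0, "hand": 0}, {"ax": 0, "ay": 0, "az": 1.5, "x": 0.16, "y": 0.062, "z": 0, "hand": 0}, {"ax": 0, "ay": 0, "az": 1.5, "x": 0.16, "y": 0.062, "z": 0, "hand": 0}, {"ax": 0, "ay": 0, "az": 1.5, "x": 0.16, "y": 0.062, "z": 0.04, "hand": 0}, {"ax": 0, "ay": 0, "az": 1.5, "x": 0.16, "y": 0.062, "z": 0.08, "hand": 0}, {"ax": 0, "ay": 0, "az": 1.5, "x": 0.16, "y": 0.062, "z": 0.12, "hand": 0}, {"ax": 0, "ay": 0, "az": 1.5, "x": 0.16, "y": 0.062, "z": 0.16, "hand": 0}, {"ax": 0, "ay": 0, "az": 1.5, "x": 0.16, "y": 0.062, "z": 0.2, "hand": 0}, {"ax": 0, "ay": 0, "az": 1.5, "x": 0.16, "y": 0.062, "z": 0.239, "hand": 0}, {"ax": 0, "ay": 0, "az": 1.5, "x": 0.16, "y": 0.062, "z": 0.239, "hand": 0}]}}

```text
time: 3.65
eef_pos: [0.4521, 0.1321, 0.0598]
tool_rot: [-0.005, -0.146, 0.989, 0.0]
ft_force: [-1.6, -0.4, -0.1]
width: 0.0006
```

Emit:
{"op": "step_arm", "data": {"moves": [{"ax": 0, "ay": 0, "az": 0, "x": 0, "y": 0, "z": 0, "hand": 0}]}}

```text
time: 3.75
eef_pos: [0.4528, 0.1324, 0.0611]
tool_rot: [-0.005, -0.146, 0.989, -0.0]
ft_force: [0.9, 0.4, 0.7]
width: 0.0006
```

Emit:
{"op": "step_arm", "data": {"moves": [{"ax": 0, "ay": 0, "az": 0, "x": -0.01, "y": 0, "z": 0, "hand": 0}, {"ax": 0, "ay": 0, "az": 0, "x": -0.02, "y": 0, "z": 0, "hand": 0}, {"ax": 0, "ay": 0, "az": 0, "x": -0.03, "y": 0, "z": 0, "hand": 0}, {"ax": 0, "ay": 0, "az": 0, "x": -0.036, "y": 0, "z": 0, "hand": 0}, {"ax": 0, "ay": 0, "az": 0, "x": -0.042, "y": 0, "z": 0, "hand": 0}, {"ax": 0, "ay": 0, "az": 0, "x": -0.048, "y": 0, "z": 0, "hand": 0}, {"ax": 0, "ay": 0, "az": 0, "x": -0.054, "y": 0, "z": 0, "hand": 0}, {"ax": 0, "ay": 0, "az": 0, "x": -0.06, "y": 0, "z": 0, "hand": 0}, {"ax": 0, "ay": 0, "az": 0, "x": -0.066, "y": 0, "z": 0, "hand": 0}, {"ax": 0, "ay": 0, "az": 0, "x": -0.07, "y": 0, "z": 0, "hand": 0}]}}

```text
time: 4.75
eef_pos: [0.5202, 0.1528, 0.0603]
tool_rot: [-0.005, -0.146, 0.989, 0.0]
ft_force: [-3.9, -0.9, 2.7]
width: 0.0007
```

Emit:
{"op": "step_arm", "data": {"moves": [{"ax": 0, "ay": 0, "az": 0, "x": -0.003, "y": 0, "z": 0, "hand": 0}, {"ax": 0, "ay": 0, "az": 0, "x": -0.006, "y": 0, "z": 0, "hand": 0}, {"ax": 0, "ay": 0, "az": 0, "x": -0.008, "y": 0, "z": 0, "hand": 0}]}}

```text
time: 5.05
eef_pos: [0.5281, 0.1551, 0.0602]
tool_rot: [-0.005, -0.146, 0.989, 0.0]
ft_force: [-3.6, -1.9, 3.8]
width: 0.0007
```

Emit:
{"op": "step_arm", "data": {"moves": [{"ax": 0, "ay": 0, "az": 0, "x": -0.002, "y": 0, "z": 0, "hand": 0}, {"ax": 0, "ay": 0, "az": 0, "x": -0.003, "y": 0, "z": 0, "hand": 0}]}}

```text
time: 5.25
eef_pos: [0.5282, 0.1552, 0.0599]
tool_rot: [-0.008, -0.146, 0.989, -0.0]
ft_force: [-17.0, -6.4, 15.2]
width: 0.0005
```

The force jumped to 18 N with no motion: that is the stop. I hold briefly, back off, then rise.

Emit:
{"op": "step_arm", "data": {"moves": [{"ax": 0, "ay": 0, "az": 0, "x": -0.002, "y": 0, "z": 0, "hand": 0}, {"ax": 0, "ay": 0, "az": 0, "x": -0.002, "y": 0, "z": 0, "hand": 0}, {"ax": 0, "ay": 0, "az": 0, "x": -0.002, "y": 0, "z": 0, "hand": 0}]}}

```text
time: 5.55
eef_pos: [0.528, 0.1552, 0.0597]
tool_rot: [-0.011, -0.146, 0.989, -0.001]
ft_force: [-11.1, -4.3, 9.1]
width: 0.0005
```

Emit:
{"op": "step_arm", "data": {"moves": [{"ax": 0, "ay": 0, "az": 0, "x": 0.01, "y": 0, "z": 0, "hand": 0}, {"ax": 0, "ay": 0, "az": 0, "x": 0.03, "y": 0, "z": 0, "hand": 0}, {"ax": 0, "ay": 0, "az": 0, "x": 0.05, "y": 0, "z": 0, "hand": 0}, {"ax": 0, "ay": 0, "az": 0, "x": 0.06, "y": 0, "z": -0.04, "hand": 0}, {"ax": 0, "ay": 0, "az": 0, "x": 0.06, "y": 0, "z": -0.08, "hand": 0}, {"ax": 0, "ay": 0, "az": 0, "x": 0.06, "y": 0, "z": -0.12, "hand": 0}, {"ax": 0, "ay": 0, "az": 0, "x": 0.06, "y": 0, "z": -0.16, "hand": 0}, {"ax": 0, "ay": 0, "az": 0, "x": 0.06, "y": 0, "z": -0.2, "hand": 0}, {"ax": 0, "ay": 0, "az": 0, "x": 0.06, "y": 0, "z": -0.24, "hand": 0}, {"ax": 0, "ay": 0, "az": 0, "x": 0.06, "y": 0, "z": -0.24, "hand": 0}]}}

```text
time: 6.55
eef_pos: [0.479, 0.1395, 0.308]
tool_rot: [-0.004, -0.147, 0.989, -0.001]
ft_force: [0.6, -0.4, 0.4]
width: 0.0005
```

Emit:
{"op": "step_arm", "data": {"moves": [{"ax": 0, "ay": 0, "az": 4, "x": -0.03, "y": -0.03, "z": 0, "hand": 0}, {"ax": 0, "ay": 0, "az": 8, "x": -0.055, "y": -0.065, "z": 0, "hand": 0}, {"ax": 0, "ay": 0, "az": 12, "x": -0.08, "y": -0.1, "z": 0, "hand": 0}, {"ax": 0, "ay": 0, "az": 15, "x": -0.1, "y": -0.135, "z": 0, "hand": 0}, {"ax": 0, "ay": 0, "az": 15, "x": -0.119, "y": -0.162, "z": 0, "hand": 0}, {"ax": 0, "ay": 0, "az": 15, "x": -0.119, "y": -0.162, "z": 0, "hand": 0}, {"ax": 0, "ay": 0, "az": 15, "x": -0.119, "y": -0.162, "z": 0, "hand": 0}]}}

```text
time: 7.25
eef_pos: [0.6399, 0.0185, 0.3057]
tool_rot: [-0.005, -0.016, 1.0, -0.001]
ft_force: [0.3, -0.1, -0.7]
width: 0.0004
```

```bash
python3 - <<'E'
from h import *
s=sensors.observe(); print(s['time'],s['q'],s['eef_pos'],s['tool_rot'],s['ft_force'])
im,d,P=grab('wrist','w4.png'); np.savez('w4.npz',im=im,d=d,W=world(d,P))
E
```

```text
7.25 [-0.09254405  0.22846028  1.38300169 -0.00303824  1.53898426 -1.69439552] [0.63985054 0.01854231 0.30573451] [-0.00456469 -0.01558181  0.99986764 -0.00103179] [ 0.26770859 -0.10671888 -0.723228  ]
```

View pics/w4.png

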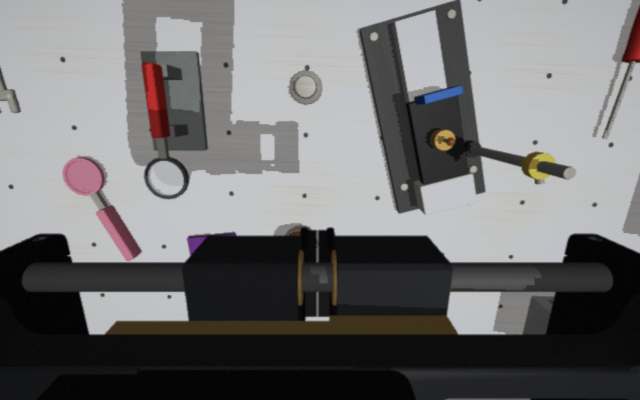

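w4: the carriage is against the white block, with the bead at (443,140), plate at (440,95) and collar at (540,165). The loupe handle is at (156,100) with its ring at (166,178), and all of it is visible. I measure these now.

```bash
cat > m4.py <<'E'
import re
src=open('m3.py').read().split("st=(300")[0].replace('w3','w4'); exec(src)
rep('base',(abs(Z-.012)<.005)&(V<110),(350,490,0,222))
rep('plate',(abs(H-110)<15)&(S>120)&(Z>.072),(400,480,70,120))
rep('carr',(abs(Z-.045)<.005)&(V<80),(395,480,85,185))
rep('bead',(Z>.075)&(Z<.095),(425,460,120,160))
p=rep('yellow',(abs(H-28)<6)&(S>120)&(Z>.1),(510,570,140,190)); print(np.percentile(p[:,2],[10,25,50,75,90]))
rep('posttop',(Z>.19)&(Z<.2),(500,600,140,200))
p=rep('red',((H<6)|(H>174))&(S>150)&(Z>.066),(130,180,50,145))
q=rep('ring',(Z>.05)&(Z<.068)&(V<90),(135,200,150,210))
rep('restbase',(abs(Z-.01)<.004)&(S<60)&(V<150),(135,210,45,155))
def circ(q):
    A=np.c_[2*q[:,:2],np.ones(len(q))]; s=np.linalg.lstsq(A,(q[:,:2]**2).sum(1),rcond=None)[0]; return s[:2],np.sqrt(s[2]+s[:2]@s[:2])
print(circ(q)); 
E
python3 m4.py
```

```text
base 8805 mean [0.5483 0.1504 0.0121] z [0.01   0.0121 0.0141] rect [568.1 166.5] [258.5 130.4] 16.79
plate 373 mean [0.5444 0.1583 0.0808] z [0.0756 0.0811 0.0826] rect [544.1 159.5] [10.  44.7] 16.67
carr 3508 mean [0.5987 0.1741 0.045 ] z [0.0422 0.045  0.047 ] rect [593.5 184. ] [114.1  81.3] 16.54
bead 63 mean [0.5965 0.1744 0.0829] z [0.0792 0.0829 0.0853] rect [596.5 175. ] [8.7 9.3] 46.96
yellow 353 mean [0.6109 0.2288 0.1605] z [0.1534 0.1608 0.1634] rect [611.1 230.2] [23.3 24.1] 77.78
[0.15831736 0.16017568 0.16084396 0.16144706 0.16195823]
posttop 177 mean [0.611  0.2306 0.1942] z [0.1903 0.1946 0.1963] rect [611.2 231.2] [11.1 10.5] 42.98
red 863 mean [ 0.5602 -0.1777  0.0704] z [0.0667 0.0707 0.0724] rect [ 561.6 -178.5] [84.1 12.7] 1.96
ring 441 mean [ 0.6512 -0.1719  0.0609] z [0.0547 0.0615 0.0634] rect [ 655.9 -175.2] [54.  54.2] 45.55
restbase 3425 mean [ 0.5563 -0.1676  0.01  ] z [0.0079 0.01   0.012 ] rect [ 561.  -179.5] [128.8  75.8] 1.98
(array([ 0.65522306, -0.17521194]), np.float64(0.025699168059039882))
```

Emit:
{"op": "step_arm", "data": {"moves": [{"ax": 0, "ay": -0.5, "az": -0.2, "x": 0.02, "y": -0.04, "z": 0, "hand": 45}, {"ax": 0, "ay": -0.5, "az": -0.2, "x": 0.04, "y": -0.08, "z": 0, "hand": 45}, {"ax": 0, "ay": -0.5, "az": -0.2, "x": 0.06, "y": -0.12, "z": 0, "hand": 45}, {"ax": 0, "ay": -0.5, "az": -0.2, "x": 0.075, "y": -0.16, "z": 0, "hand": 45}, {"ax": 0, "ay": -0.5, "az": -0.2, "x": 0.085, "y": -0.1945, "z": 0, "hand": 45}, {"ax": 0, "ay": -0.5, "az": -0.2, "x": 0.085, "y": -0.1945, "z": 0.04, "hand": 45}, {"ax": 0, "ay": -0.5, "az": -0.2, "x": 0.085, "y": -0.1945, "z": 0.08, "hand": 45}, {"ax": 0, "ay": -0.5, "az": -0.2, "x": 0.085, "y": -0.1945, "z": 0.12, "hand": 45}, {"ax": 0, "ay": -0.5, "az": -0.2, "x": 0.085, "y": -0.1945, "z": 0.16, "hand": 45}, {"ax": 0, "ay": -0.5, "az": -0.2, "x": 0.085, "y": -0.1945, "z": 0.175, "hand": 45}, {"ax": 0, "ay": -0.5, "az": -0.2, "x": 0.085, "y": -0.1945, "z": 0.175, "hand": 45}, {"ax": 0, "ay": -0.5, "az": -0.2, "x": 0.085, "y": -0.1945, "z": 0.175, "hand": 45}]}}

```text
time: 8.5
eef_pos: [0.5603, -0.1782, 0.1344]
tool_rot: [0.001, -0.018, 1.0, -0.002]
ft_force: [-0.3, -0.1, 0.9]
width: 0.0391
```

```bash
python3 - <<'E'
from h import *
s=sensors.observe(); print(s['time'],s['q'],s['eef_pos'],s['tool_rot'],s['width'])
E
```

```text
8.5 [-4.41054648e-01  2.20009013e-01  1.72048072e+00 -1.80940726e-03
  1.19772551e+00 -2.04766341e+00] [ 0.56026104 -0.17818228  0.13435898] [ 0.00114047 -0.01823349  0.99983197 -0.00150391] 0.03907084142417268
```

Emit:
{"op": "step_arm", "data": {"moves": [{"ax": -0.2, "ay": 0.1, "az": 0, "x": 0, "y": 0, "z": 0.025, "hand": 45}, {"ax": -0.2, "ay": 0.1, "az": 0, "x": 0, "y": 0, "z": 0.045, "hand": 45}, {"ax": -0.2, "ay": 0.1, "az": 0, "x": 0, "y": 0, "z": 0.065, "hand": 45}, {"ax": -0.2, "ay": 0.1, "az": 0, "x": 0, "y": 0, "z": 0.078, "hand": 45}, {"ax": -0.2, "ay": 0.1, "az": 0, "x": 0, "y": 0, "z": 0.084, "hand": 45}, {"ax": -0.2, "ay": 0.1, "az": 0, "x": 0, "y": 0, "z": 0.084, "hand": 45}, {"ax": -0.2, "ay": 0.1, "az": 0, "x": 0, "y": 0, "z": 0.084, "hand": 45}]}}

```text
time: 9.2
eef_pos: [0.5614, -0.1789, 0.0517]
tool_rot: [0.001, -0.018, 1.0, -0.0]
ft_force: [0.5, 0.0, 0.2]
width: 0.039
```

Emit:
{"op": "step_arm", "data": {"moves": [{"ax": 0, "ay": 0, "az": 0, "x": 0, "y": 0, "z": 0, "hand": 25}, {"ax": 0, "ay": 0, "az": 0, "x": 0, "y": 0, "z": 0, "hand": 18}, {"ax": 0, "ay": 0, "az": 0, "x": 0, "y": 0, "z": 0, "hand": 10}, {"ax": 0, "ay": 0, "az": 0, "x": 0, "y": 0, "z": 0, "hand": 0}, {"ax": 0, "ay": 0, "az": 0, "x": 0, "y": 0, "z": 0, "hand": 0}, {"ax": 0, "ay": 0, "az": 0, "x": 0, "y": 0, "z": 0, "hand": 0}, {"ax": 0, "ay": 0, "az": 0, "x": 0, "y": 0, "z": 0, "hand": 0}], "force": 25}}

```text
time: 9.9
eef_pos: [0.5615, -0.179, 0.052]
tool_rot: [0.001, -0.018, 1.0, -0.0]
ft_force: [-1.4, -1.0, 1.3]
width: 0.014
```

Gripped at 14 mm width. I lift gently.

Emit:
{"op": "step_arm", "data": {"moves": [{"ax": 0, "ay": 0, "az": 0, "x": 0, "y": 0, "z": -0.004, "hand": 0}, {"ax": 0, "ay": 0, "az": 0, "x": 0, "y": 0, "z": -0.012, "hand": 0}, {"ax": 0, "ay": 0, "az": 0, "x": 0, "y": 0, "z": -0.024, "hand": 0}, {"ax": 0, "ay": 0, "az": 0, "x": 0, "y": 0, "z": -0.04, "hand": 0}, {"ax": 0, "ay": 0, "az": 0, "x": 0, "y": 0, "z": -0.06, "hand": 0}, {"ax": 0, "ay": 0, "az": 0, "x": 0, "y": 0, "z": -0.08, "hand": 0}, {"ax": 0, "ay": 0, "az": 0, "x": 0, "y": 0, "z": -0.1, "hand": 0}, {"ax": 0, "ay": 0, "az": 0, "x": 0, "y": 0, "z": -0.115, "hand": 0}, {"ax": 0, "ay": 0, "az": 0, "x": 0, "y": 0, "z": -0.125, "hand": 0}, {"ax": 0, "ay": 0, "az": 0, "x": 0, "y": 0, "z": -0.125, "hand": 0}, {"ax": 0, "ay": 0, "az": 0, "x": 0, "y": 0, "z": -0.125, "hand": 0}]}}

```text
time: 11.0
eef_pos: [0.561, -0.1788, 0.1766]
tool_rot: [0.001, -0.018, 1.0, -0.0]
ft_force: [0.2, -0.7, -1.1]
width: 0.0139
```

```bash
python3 - <<'E'
from h import *
s=sensors.observe(); print(s['time'],s['q'],s['eef_pos'],s['tool_rot'],s['width'])
im,d,P=grab('scene','s2.png'); W=world(d,P); Z=W[...,2]
hsv=cv2.cvtColor(im,cv2.COLOR_RGB2HSV).astype(int); H,S,V=hsv[...,0],hsv[...,1],hsv[...,2]
m=((H<6)|(H>174))&(S>150)&(Z>.1)&(Z<.25)&(W[...,0]>.5)&(W[...,0]<.62)&(abs(W[...,1]+.178)<.02); p=W[m]; print(m.sum(),p.min(0),p.max(0))
g=(Z>.15)&(Z<.21)&(W[...,0]>.615)&(W[...,0]<.70)&(abs(W[...,1]+.175)<.04); q=W[g]; print(g.sum(),q.mean(0),q.min(0),q.max(0))
v,u=np.where(g|m); v0,u0=max(v.min()-50,0),max(u.min()-70,0); cv2.imwrite('pics/s2c.png',cv2.resize(im[v0:v0+140,u0:u0+220,::-1],None,fx=3,fy=3))
E
```

```text
11.0 [-4.42740512e-01  1.79148695e-01  1.68359097e+00  5.63013468e-04
  1.27677370e+00 -2.05016601e+00] [ 0.56096872 -0.17878864  0.17663299] [ 1.05099319e-03 -1.82322625e-02  9.99833202e-01 -2.21161970e-04] 0.013911184420804676
119 [ 0.56138529 -0.18873508  0.17718493] [ 0.6042488  -0.16314573  0.20420739]
362 [ 0.65477636 -0.1729447   0.18484241] [ 0.6157086  -0.20421432  0.17703583] [ 0.68450942 -0.14653579  0.19069069]
```

View pics/s2c.png

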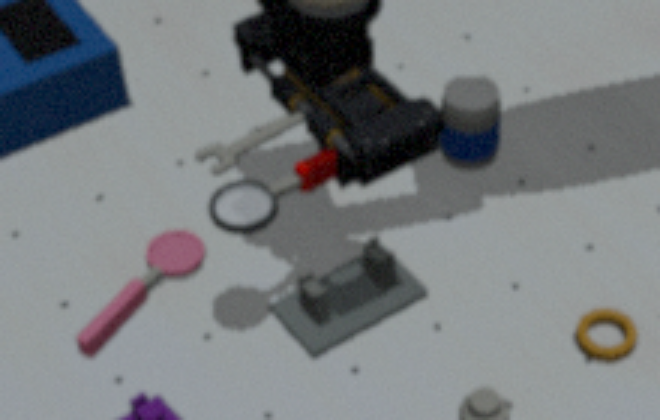

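Crop: the loupe is clear of its rest, level in the fingers. I carry it across at height.

Emit:
{"op": "step_arm", "data": {"moves": [{"ax": 0, "ay": 0, "az": 0, "x": 0.003, "y": 0.012, "z": 0, "hand": 0}, {"ax": 0, "ay": 0, "az": 0, "x": 0.006, "y": 0.035, "z": 0, "hand": 0}, {"ax": 0, "ay": 0, "az": 0, "x": 0.01, "y": 0.065, "z": 0, "hand": 0}, {"ax": 0, "ay": 0, "az": 0, "x": 0.014, "y": 0.1, "z": 0, "hand": 0}, {"ax": 0, "ay": 0, "az": 0, "x": 0.019, "y": 0.14, "z": 0, "hand": 0}, {"ax": 0, "ay": 0, "az": 0, "x": 0.024, "y": 0.18, "z": 0, "hand": 0}, {"ax": 0, "ay": 0, "az": 0, "x": 0.029, "y": 0.22, "z": 0, "hand": 0}, {"ax": 0, "ay": 0, "az": 0, "x": 0.034, "y": 0.26, "z": 0, "hand": 0}, {"ax": 0, "ay": 0, "az": 0, "x": 0.039, "y": 0.295, "z": 0, "hand": 0}, {"ax": 0, "ay": 0, "az": 0, "x": 0.043, "y": 0.325, "z": 0, "hand": 0}, {"ax": 0, "ay": 0, "az": 0, "x": 0.046, "y": 0.342, "z": 0, "hand": 0}, {"ax": 0, "ay": 0, "az": 0, "x": 0.046, "y": 0.35, "z": 0, "hand": 0}]}}

```text
time: 12.25
eef_pos: [0.5001, 0.1715, 0.1749]
tool_rot: [-0.001, -0.019, 1.0, 0.0]
ft_force: [-0.1, 0.5, -0.9]
width: 0.0136
```

Emit:
{"op": "step_arm", "data": {"moves": [{"ax": 0, "ay": 0, "az": 0, "x": 0, "y": 0, "z": 0, "hand": 0}, {"ax": 0, "ay": 0, "az": 0, "x": 0, "y": 0, "z": 0, "hand": 0}]}}

```text
time: 12.45
eef_pos: [0.4996, 0.1712, 0.1742]
tool_rot: [-0.001, -0.02, 1.0, -0.0]
ft_force: [-0.1, 0.8, -1.1]
width: 0.0141
```

Emit:
{"op": "step_arm", "data": {"moves": [{"ax": 0, "ay": 0, "az": 0, "x": -0.001, "y": 0, "z": 0.005, "hand": 0}, {"ax": 0, "ay": 0, "az": 0, "x": -0.002, "y": 0, "z": 0.012, "hand": 0}, {"ax": 0, "ay": 0, "az": 0, "x": -0.002, "y": 0, "z": 0.017, "hand": 0}, {"ax": 0, "ay": 0, "az": 0, "x": -0.002, "y": 0, "z": 0.019, "hand": 0}, {"ax": 0, "ay": 0, "az": 0, "x": -0.002, "y": 0, "z": 0.019, "hand": 0}, {"ax": 0, "ay": 0, "az": 0, "x": -0.002, "y": 0, "z": 0.019, "hand": 0}]}}

```text
time: 13.05
eef_pos: [0.5016, 0.1712, 0.1552]
tool_rot: [-0.001, -0.02, 1.0, -0.0]
ft_force: [-0.6, -0.1, -1.5]
width: 0.0137
```

```bash
cat > chk.py <<'E'
from h import *
import sys
s=sensors.observe(); print(s['time'],s['eef_pos'],s['tool_rot'],s['width'],s['ft_force'],abs(s['qd']).max())
for n in ('scene','top'):
    im,d,P=grab(n,f'{n}_{sys.argv[1]}.png'); W=world(d,P); Z=W[...,2]
    hsv=cv2.cvtColor(im,cv2.COLOR_RGB2HSV).astype(int); H,S,V=hsv[...,0],hsv[...,1],hsv[...,2]
    near=(np.hypot(W[...,0]-.597,W[...,1]-.175)<.036)&(Z>.14)&(Z<.185); q=W[near]
    print(n,'ring',len(q),q.mean(0).round(4),'z pct',np.percentile(q[:,2],[5,50,95]).round(4))
    r=cv2.minAreaRect((q[:,:2]*1000).astype(np.float32)); print('  ',r, cv2.minEnclosingCircle((q[:,:2]*1000).astype(np.float32)))
    y=(abs(H-28)<6)&(S>110)&(Z>.13)&(Z<.18)&(W[...,1]>.2)&(W[...,1]<.26); p=W[y]; print('  yellow',len(p),np.percentile(p[:,2],[10,50,90]).round(4) if len(p) else '')
    v,u=np.where(near); v0,u0=max(int(v.mean())-70,0),max(int(u.mean())-100,0)
    cv2.imwrite(f'pics/{n}_{sys.argv[1]}c.png',cv2.resize(im[v0:v0+140,u0:u0+200,::-1],None,fx=3,fy=3,interpolation=cv2.INTER_CUBIC))
E
python3 chk.py a
```

```text
13.05 [0.50159968 0.17118606 0.1552418 ] [-1.24602492e-03 -1.95335683e-02  9.99808418e-01 -1.22475833e-04] 0.013686588183154394 [-0.59296391 -0.10499748 -1.48063925] 0.005480852500282635
scene ring 509 [0.5973 0.1759 0.1628] z pct [0.1597 0.1628 0.1656]
   ((597.0015258789062, 174.30892944335938), (57.57304000854492, 55.16226577758789), 44.877845764160156) ((593.2529907226562, 174.93789672851562), 32.223426818847656)
  yellow 97 [0.1549 0.1607 0.1633]
top ring 308 [0.6004 0.1725 0.1632] z pct [0.16   0.1631 0.1667]
   ((600.0447387695312, 173.17422485351562), (55.30085372924805, 47.109375), 62.11570358276367) ((596.40625, 174.90814208984375), 27.872238159179688)
  yellow 41 [0.1584 0.1598 0.162 ]
```

View pics/scene_ac.png

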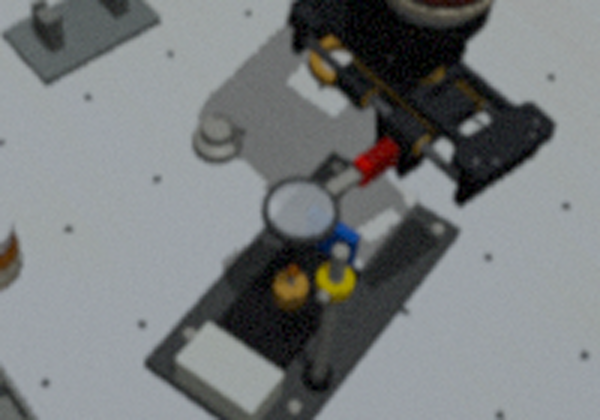

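View pics/top_ac.png

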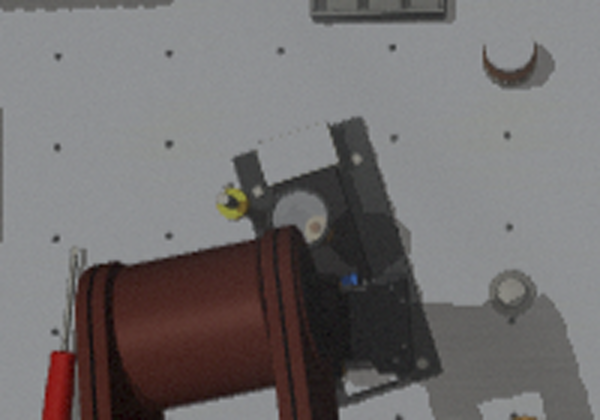

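The two views agree: ring centre about (0.597, 0.175), lens at the collar-top height, and the carriage against the white block. I hand in.

```bash
python3 -c "
from workcell import job,sensors
print(job.sign_off()); s=sensors.observe(); print(s['time'],s['eef_pos'],s['width'])"
```

```text
the job is handed in; nothing more can be done
None
the job is handed in; nothing more can be done
```

I handed the job in at about 13 s of robot time, with the arm still holding the loupe over the sample. No verdict was reported.

- **Carriage:** I pushed it by the blue plate until the force jumped from about 4 N to 18 N with no further motion. The wrist view afterwards put the bead at (0.5966, 0.175), and the stage pose predicts (0.597, 0.175) for a seated sample.
- **Loupe:** I gripped it across the 14 mm handle at 25 N, lifted it clear of its rest and carried it level. The tool tilt at the end was under 0.3°.
- **Final position:** From the tool pose, the lens should be about 1 mm sideways of the sample and 0.161 m high. The collar's top face measured 0.161 m.
- **Camera checks:** The scene camera put the ring's centre at about (0.597, 0.175). Both cameras gave its visible top surface as 0.163 m, which fits a lens mid-height near 0.161 m.
- **Disagreements:** The top camera was partly blocked by the arm. Its ring centre was 3–4 mm off by one fit and under 1 mm off by another. Its collar reading was 0.160 m. All are within tolerance.
- **Refused moves:** The first two move calls were refused as "invalid input", probably because some keys were missing. The arm did not move on those.

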